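# Rap the last spacer sleeve out of its magazine tube

### The job

The last steel spacer sleeve is wedged in the closed end of the grey plastic tube that lies in the angled rest. Take the tube, hold it upright with its mouth down, and rap the mouth on the bench until the sleeve drops out onto the bench; then put the sleeve in the blue parts bin with the two others, and lay the empty tube back in the angled rest as it was, mouth down the slope against the stop. Leave the glue bottle and the tape roll where they stand.

Things in the scene. Friction and masses are not known exactly. Their poses are not given: they have to be found in the camera images.
- tube_grip (a point): Grey plastic tube, 40 mm outside diameter, 32 mm bore, 115 mm long, closed at one end, open (mouth) at the other, 90 g. This point is on its axis, 85 mm from the mouth, 30 mm from the closed end: pinch it here across the diameter. z runs along the tube from mouth to closed end, so z straight up is mouth down. It starts in the angled rest, 45 deg to the bench, mouth low and towards the robot.
- tube_mouth (a point): Centre of the open end face of the grey tube, on its axis; same axes as tube_grip.
- sleeve_mid (a point): Centre of the steel spacer sleeve (a short pipe): 27 mm outside diameter, 30 mm long, about 95 g; z is its axis. It starts inside the closed end of the grey tube, out of reach, centre 94 mm from the mouth. When it has dropped and stands on the bench in the upright tube, its centre is 15 mm above the bench, and the tube must be raised straight by more than 30 mm to clear it.
- tube_wedge (a point): Point on the tube's axis, 94 mm from the mouth, where the sleeve's centre sits while wedged above four stiff ribs. Carrying, turning or softly setting down the tube does not free it. Each knock of the upright tube's mouth on the bench, striking at 0.15 to 0.3 m/s, drives it some tenths of a mm or more past the ribs; after 2 to 3 mm it drops down the bore. One to seven knocks are common.
- rest_seat (a point): Angled rest, fixed: dark steel V cradle (90 deg V, open upward) at 45 deg on a 120 x 76 mm base plate, stop lip at its low end, towards the robot. This point is where the mouth's centre lies when the tube is seated, 30 mm above the bench. x: horizontal, towards the high end; y: across; z: up. The lowest 50 mm of the cradle is 48 mm wide, the rest 32 mm, so fingers can straddle the tube there.
- rest_hold (a point): Point of the angled rest where tube_grip lies when the tube is seated, 85 mm up the slope from rest_seat (90 mm above the bench). Same axes as rest_seat.
- bin_floor (a point): Blue open parts bin, fixed, 186 mm long (x) and 124 mm wide (y), side and back walls 60 mm high, front lip at -x 28 mm high. This point is the centre of its inner floor, 4 mm above the bench; x points from the low front lip to the back wall. The inner floor is about 165 x 110 mm; two other sleeves stand in its back half, about 55 mm from this point, the front half is empty.
- glue: Small white bottle with red nozzle, 38 mm diameter, 112 mm tall, stands beyond the work; origin at its underside. Leave alone.
- tape_roll: Roll of black tape, 66 mm diameter, 19 mm high, beyond the work; origin at its underside. Leave alone.
Mind the look-alikes: they are no part of the job. What is shaped like the part that bears rest_seat but white or yellow is not meant.

How it is judged:
On the way:
1. with the tube held upright, mouth down (within 20 deg) and no more than 8 cm above the bench, the sleeve has come out of the wedge and dropped at least 40 mm down the tube (z of sleeve_mid in the frame of tube_mouth below 0.051 m and angle between tube_mouth's own z axis and vertical below 0.35 rad and height (world z) of tube_mouth below 0.08 m and horizontal distance between tube_mouth and rest_seat above 0.06 m and horizontal distance between sleeve_mid and tube_mouth below 0.02 m).
At the end, for the whole second after the job is handed in: The sleeve lies or stands inside the blue bin (centre within the bin's walls, less than 40 mm above its floor); the empty tube lies in the angled rest, mouth down the slope: its mouth centre within 16 mm of rest_seat and its grip point within 16 mm of rest_hold (x of sleeve_mid in the frame of bin_floor between -0.085 and 0.085 m and y of sleeve_mid in the frame of bin_floor between -0.056 and 0.056 m and z of sleeve_mid in the frame of bin_floor below 0.04 m and distance between tube_mouth and rest_seat below 0.016 m and distance between tube_grip and rest_hold below 0.016 m); the robot touches nothing.
It fails at once if the glue bottle or the tape roll is pushed more than 5 cm from where it was (distance of any of glue, tape_roll from where it was at the start of the episode above 0.05 m).
It also fails if it takes over 48 s, if anything falls off the work surface, if the arm or the gripper's body presses on something with over 40 N, if the wrist force passes 120 N, or if a joint passes its speed limit or range.

### The arm

A 6-joint arm with a two-finger parallel gripper is mounted at the origin on the work surface; the furniture and walls round the work are solid. World frame = base frame: x ahead of the robot, y to its left, z up, the work surface at z = 0. Lengths are in m, angles in rad, forces in N, time in s.
With the tool pointing down it reaches from about 0.375 to 0.975 m from the base axis. Payload 3.8 kg.
Tool frame: the origin (TCP) lies midway between the tips of the shut fingers; the grasp point (between the pads) lies 19 mm behind it; z points along the fingers, y is the line along which they close (so a half turn about z gives the same grasp; the last joint's range is limited). The gripper opens to 85 mm and grips with 20 to 120 N. Pads are 22 mm wide; open, the fingers measure 114 mm over their backs; the gripper's body (76 mm by 85 mm) begins 54 mm behind the grasp point. The pads swing forward as they close: fully open they stand 13 mm farther back than shut.
Start: joints at [1.264, 0.264, 1.604, -0, 1.274, -0.037], TCP at [0.18, 0.651, 0.231] pointing down, gripper open.
Joint ranges: [-2.63, 2.63], [-0.94, 2.18], [0.31, 2.57], [-1.31, 4.45], [0, 2.66], [-2.55, 2.55]. Speed limits (rad/s): [2.57, 2.57, 3.14, 3.14, 3.14, 3.14].

### API

Orientations are given as a rotation vector (axis times angle).
In Python, from workcell import read_state, vision, ticket gives the robot as it stands. The module is installed in compiled form; this text tells all that it offers.
- The arm moves only by the tool jog_arm, never from a script. Its arguments are lists of equal length, an entry for each row: "turn": the turn, a rotation vector about the tool's x, y, z in rad, a list of three; "delta_pos": the shift along the tool's x, y, z in m, a list of three; "gripper": the finger opening in m, from 0 to 0.0854. In form: {"turn": [[rx, ry, rz], ...], "delta_pos": [[dx, dy, dz], ...], "gripper": [gripper, ...]}. A call has 1 to 20 rows; each row shifts and turns the commanded pose from where the row before left it, along the tool's axes as they then stand; what a row does not reach is not made up. A row lasts 1/12 s, in which the tool goes at most 41.7 mm and 7.16 degrees, less where a joint would pass 70% of its speed; a pose out of reach is approached as far as the arm can. A call with a gripper value outside its range is refused whole. The fingers move at their own pace and stop on an object; "grip_force" is the grip in N (left out, the last holds). Time passes only in rows, so rows that do not move let the fingers close. It gives the time, the measured TCP pose, the force, the opening and the grip force at its end, in the units of the state.
- read_state(): the state, without advancing time (a new reading comes with each control period).
- vision.read_camera(name): name is "scene" or "side" or "wrist"; returns the picture (400x640x3 uint8, red, green, blue); there is no depth.
- vision.calibration(name): a dict with "vfov" (degrees; the focal length in pixels is half the picture's height over the tangent of half this angle, whatever the lens; pixels are square), "cx", "cy" (the principal point, pixels), "R" (3x3) and "t" (3): a world point X has camera coordinates R X + t; the wrist camera has in their place "mount" (4x4, takes a point from camera to tool coordinates, whose origin is the TCP and whose axes are the flange's). Camera axes: x right, y down, z forward; pixel columns grow to the right and rows downward; lengths in m; the calibration is good to about 2 mm. A picture is of the moment at which its call begins: read the wrist's pose just before it. calibration takes no time and is no camera call.
- ticket.finish_job(): hands the job in; it is judged then, once.
The state is a dict: "time": time; "q": joint angles; "joint_vel": joint speeds; "joint_torque": joint torques, N m; "tool_pos": TCP position; "tcp_rot": TCP orientation; "wrist_force": force on the tool from outside, world axes, zero at the start; "torque": the same for the moment, N m; "width": opening from 0.0 (shut) to 1.0 (fully open); "grip_force": force on a finger pad.
Only numpy, scipy, OpenCV 4.12 (cv2) and the standard library are available. Lean on these libraries where they do the work, as an engineer would, in place of code of your own. Each camera call takes 0.05 s, during which the arm holds its last target. There are 200 camera calls.

## Working session

There is one attempt and no reset: what is moved stays moved. The work goes in short steps, Python scripts to look and compute and a tool call to move; the robot and the scene stay as the last step left them, time stands still between calls to the robot, and variables do not carry over. Pictures are saved under pics/ and viewed, at most 10 in all, crops included, and the job is handed in when it is done.

Besides the shell and the picture viewer there is one more tool, called after "Call:" as name(argument=value, ...), one argument or row to a line, values as JSON. jog_arm: Moves the arm, as the interface text tells. Its arguments: {"type":"object","properties":{"turn":{"type":"array","items":{"type":"array","items":{"type":"number"}}},"delta_pos":{"type":"array","items":{"type":"array","items":{"type":"number"}}},"gripper":{"type":"array","items":{"type":"number"}},"grip_force":{"type":"number"}},"required":["turn","delta_pos","gripper"]}

```bash
mkdir -p pics; cat > h.py <<'E'
import numpy as np, cv2
from scipy.spatial.transform import Rotation as Ro
from workcell import read_state, vision, ticket
def cam(n):
    c=vision.calibration(n); f=200/np.tan(np.radians(c["vfov"])/2); return c,f
def pose():
    s=read_state(); T=np.eye(4); T[:3,:3]=Ro.from_rotvec(s["tcp_rot"]).as_matrix(); T[:3,3]=s["tool_pos"]; return T
def ext(n,T=None):
    c,f=cam(n)
    if n=="wrist":
        M=np.linalg.inv((pose() if T is None else T)@np.array(c["mount"])); return M[:3,:3],M[:3,3],c,f
    return np.array(c["R"]),np.array(c["t"]),c,f
def proj(n,X,T=None):
    R,t,c,f=ext(n,T); p=np.atleast_2d(X)@R.T+t; return np.c_[c["cx"]+f*p[:,0]/p[:,2],c["cy"]+f*p[:,1]/p[:,2]]
def ray(n,uv,T=None):
    R,t,c,f=ext(n,T); d=R.T@np.array([(uv[0]-c["cx"])/f,(uv[1]-c["cy"])/f,1]); return -R.T@t,d/np.linalg.norm(d)
def onz(n,uv,z,T=None):
    o,d=ray(n,uv,T); return o+d*(z-o[2])/d[2]
def tri(obs):
    A=np.zeros((3,3));b=np.zeros(3)
    for o in obs:
        o0,d=ray(*o);P=np.eye(3)-np.outer(d,d);A+=P;b+=P@o0
    return np.linalg.solve(A,b)
def snap(n,name,crop=None,k=1):
    im=vision.read_camera(n)[:,:,::-1]
    np.save(f"pics/{name}.npy",im)
    if crop: im=im[crop[1]:crop[3],crop[0]:crop[2]]
    if k!=1: im=cv2.resize(im,None,fx=k,fy=k,interpolation=cv2.INTER_CUBIC)
    cv2.imwrite(f"pics/{name}.png",im)
E
python3 -c "
from h import *
for n in('scene','side','wrist'): snap(n,n+'0'); print(n,vision.calibration(n))
print(read_state())"
```

```text
scene {'vfov': 54.55113850535493, 'cx': 314.9315685689222, 'cy': 199.0522407584383, 'R': array([[-0.78727606,  0.61638609,  0.0162663 ],
       [ 0.46717033,  0.61349316, -0.63669304],
       [-0.402428  , -0.49365406, -0.77094577]]), 't': array([ 0.40530931, -0.18513337,  1.1229901 ])}
side {'vfov': 49.144380000613275, 'cx': 326.4773634057486, 'cy': 198.79614166263605, 'R': array([[-9.81206310e-01,  1.92960246e-01, -7.21066783e-04],
       [ 1.07970404e-01,  5.45926679e-01, -8.30846829e-01],
       [-1.59926759e-01, -8.15310005e-01, -5.56500698e-01]]), 't': array([0.53157389, 0.01019914, 1.16637127])}
wrist {'vfov': 58.04046357225498, 'cx': 316.03917177752186, 'cy': 200.82214610871338, 'mount': array([[ 7.35024917e-04, -9.58882508e-01, -2.83802388e-01,
         7.29193947e-02],
       [ 9.99999617e-01,  8.39589203e-04, -2.46801183e-04,
        -1.42888104e-04],
       [ 4.74930758e-04, -2.83802098e-01,  9.58882758e-01,
        -1.42883230e-01],
       [ 0.00000000e+00,  0.00000000e+00,  0.00000000e+00,
         1.00000000e+00]])}
{'time': 0.15, 'q': array([ 1.26410673e+00,  2.64613972e-01,  1.60507592e+00,  1.23614915e-05,
        1.27370161e+00, -3.69057346e-02]), 'joint_vel': array([ 0.00050684, -0.00212607, -0.00208225, -0.00015088, -0.00011237,
        0.00050247]), 'joint_torque': array([ 2.34913580e-05, -5.15903664e+01, -3.67958736e+01, -5.42356645e-06,
        7.92126957e-03,  1.26577831e-05]), 'tool_pos': array([0.17973106, 0.65003563, 0.23021677]), 'tcp_rot': array([-4.22454075e-01, -3.11273577e+00,  2.78057239e-03]), 'wrist_force': array([-0.46160818,  0.1172963 ,  0.29901853]), 'torque': array([-0.02336594, -0.0314115 , -0.04153413]), 'grip_force': 0.0, 'width': 0.9994936770744028}
```

View pics/scene0.png

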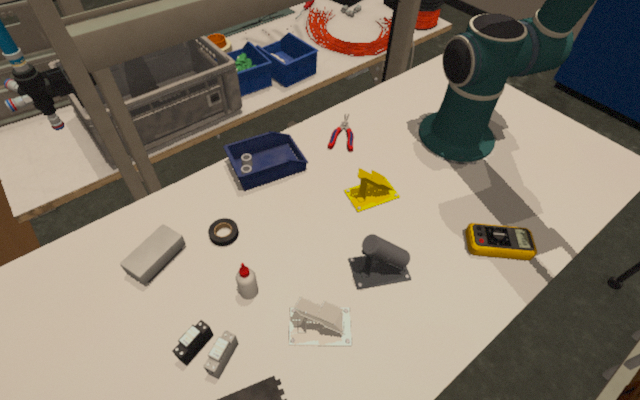

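View pics/side0.png

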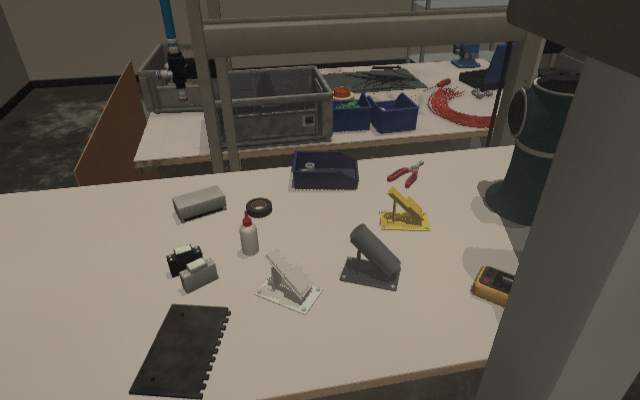

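Candidates for the rest: the dark one bearing the tube at scene (380,260), a white one at (320,322) and a yellow one at (372,190). Only the dark one fits the description. For the bin: the blue one on the bench with two sleeves at scene (265,160), against the far-shelf bins at (250,70) and (290,60). I'll check the choice in close crops.

```bash
python3 -c "
from h import *
a=np.load('pics/scene0.npy');b=np.load('pics/side0.npy')
def cr(im,x,y): return cv2.resize(im[y:y+75,x:x+100],None,fx=4,fy=4,interpolation=cv2.INTER_CUBIC)
o=np.vstack([np.hstack([cr(a,330,220),cr(b,325,215)]),np.hstack([cr(a,216,122),cr(b,280,135)])])
cv2.imwrite('pics/crop1.png',o)
print(proj('scene',[[0.18,.65,.23],[0,0,0]]))
for n,p in (('scene',(380,270)),('side',(370,275))): print(onz(n,p,0))
"
```

```text
[[784.03312111 305.29551764]
 [454.93184929 135.10423002]]
[0.48123123 0.18513263 0.        ]
[0.48303455 0.18517474 0.        ]
```

View pics/crop1.png

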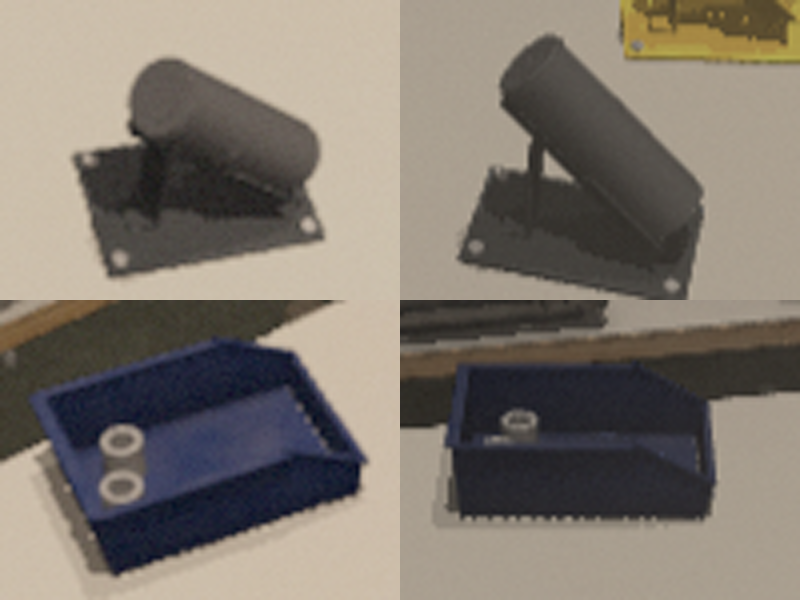

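View pics/wrist0.png

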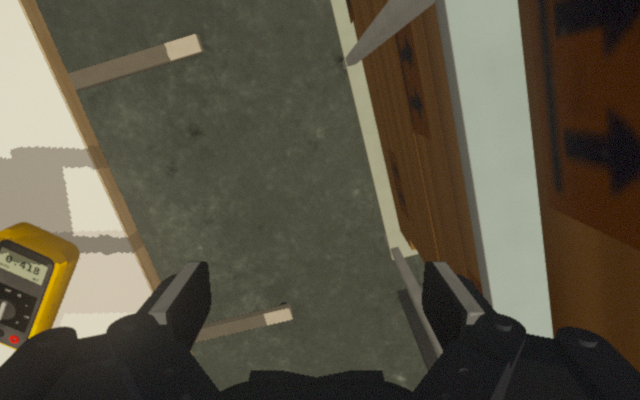

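Top left and right show the tube lying in the dark rest, with its closed end high. In scene the mouth end is near (408,260); in side it is near (498,265). The bin has its low lip on the right, at scene (300,155). The wrist view only shows the floor beyond the bench. Next I fit the poses.

```bash
cat > fit.py <<'E'
from h import *
from scipy.optimize import least_squares
S=lambda L,ox,oy:[(ox+x/4,oy+y/4) for x,y in L]
sc=S([(168,58),(131,110),(140,72),(250,92),(300,120),(320,150),(314,176),(134,128)],329.9,219.9)
sd=S([(100,85),(145,36),(165,42),(230,115),(303,190),(103,105)],324.9,214.9)
def tube(p):
    x,y,w=p; a=np.array([np.cos(w),np.sin(w),1])/2**.5; n1=np.array([-np.sin(w),np.cos(w),0]);n2=np.cross(a,n1)
    th=np.linspace(0,2*np.pi,60)[:,None]; c=np.array([x,y,.03])
    ring=.02*(np.cos(th)*n1+np.sin(th)*n2); return np.vstack([c+ring,c+a*.115+ring])
def res(p):
    r=[]
    for n,L in(('scene',sc),('side',sd)):
        h=cv2.convexHull(proj(n,tube(p)).astype(np.float32))
        r+=[cv2.pointPolygonTest(h,q,True) for q in L]
    return r
best=min((least_squares(res,[.45,.17,w],diff_step=1e-3,x_scale=[.01,.01,.1]) for w in(-.5,0,.5,1)),key=lambda s:s.cost)
print('tube',best.x,best.cost,np.round(best.fun,1)); x,y,w=best.x
print('grip',x+.0601*np.cos(w),y+.0601*np.sin(w))
for z in(.004,):
  for n,L in(('scene',S([(73,153),(108,275),(323,236)],329.9,219.9)),('side',S([(88,168),(58,262),(285,298)],324.9,214.9))):
    P=np.array([onz(n,q,z) for q in L]); print(n,P.round(4).tolist(),np.linalg.norm(np.diff(P,axis=0),axis=1), np.arctan2(*(P[1]-P[2])[1::-1]))
# bin: rim corners
b=S([(33,400-300),(217,340-300),(295,353-300),(366,460-300),(293,455-300),(97,517-300)],215.9,121.9)
for q,z in zip(b,(.06,.06,.06,.028,.06,.06)): print('bin scene',onz('scene',q,z).round(4))
b=S([(58,62),(238,62),(313,105),(311,185),(225,145),(50,147)],279.9,134.9)
for q,z in zip(b,(.06,.06,.028,.028,.06,.06)): print('bin side',onz('side',q,z).round(4))
for q in S([(122,441-300),(122,488-300)],215.9,121.9): print('slv',onz('scene',q,.034).round(4))
print('glue',onz('scene',(247,295),0),'tape',onz('scene',(223,234),.01))
E
python3 fit.py
```

```text
tube [ 0.43970736  0.20322437 -0.43500483] 2.3957010640915444 [-0.1  0.5 -0.3 -0.4  0.6  0.6  0.  -0.3  0.8  0.  -1.1  0.3 -0.  -1.2]
grip 0.4942101234750879 0.17789733717575926
scene [[0.5183, 0.1225, 0.004], [0.552, 0.1886, 0.004], [0.4465, 0.2414, 0.004]] [0.07412355 0.11790488] -0.46431229948759745
side [[0.5193, 0.1233, 0.004], [0.5519, 0.1923, 0.004], [0.4433, 0.2402, 0.004]] [0.07633816 0.11868177] -0.41536190966833336
bin scene [ 0.5797 -0.2941  0.06  ]
bin scene [ 0.454  -0.2718  0.06  ]
bin scene [ 0.4203 -0.2303  0.06  ]
bin scene [ 0.4238 -0.1487  0.028 ]
bin scene [ 0.4766 -0.154   0.06  ]
bin scene [ 0.6001 -0.182   0.06  ]
bin side [ 0.5784 -0.3027  0.06  ]
bin side [ 0.4485 -0.2769  0.06  ]
bin side [ 0.395  -0.2589  0.028 ]
bin side [ 0.4249 -0.1491  0.028 ]
bin side [ 0.4834 -0.1603  0.06  ]
bin side [ 0.6002 -0.1807  0.06  ]
slv [ 0.5427 -0.2528  0.034 ]
slv [ 0.5649 -0.2168  0.034 ]
glue [0.7388991  0.06003944 0.        ] tape [ 0.70480768 -0.09550252  0.01      ]
```

```bash
cat >> h.py <<'E'
from scipy.linalg import expm, logm
def down(head,tilt=0):
    "tool x at world heading, z down, then tilt about tool y"
    x=np.array([np.cos(head),np.sin(head),0]);z=np.array([0,0,-1.]);y=np.cross(z,x)
    return np.c_[x,y,z]@Ro.from_rotvec([0,tilt,0]).as_matrix()
def mk(p,R):
    T=np.eye(4);T[:3,:3]=R;T[:3,3]=p;return T
def rows(T0,T1,n=None):
    D=np.linalg.inv(T0)@T1
    a=np.linalg.norm(Ro.from_matrix(D[:3,:3]).as_rotvec());L=np.linalg.norm(D[:3,3])
    n=n or int(np.ceil(max(a/.11,L/.034)))
    d=np.real(expm(logm(D)/n))
    print('n',n,'turn',Ro.from_matrix(d[:3,:3]).as_rotvec().round(4).tolist(),'dp',d[:3,3].round(4).tolist())
W=-.435
E
python3 -c "
from h import *
A=mk([.494,.178,.19],down(W+np.pi))
rows(pose(),A); rows(A,mk([.494,.178,.067],down(W+np.pi)),5)
for q in((397,202),(350,208),(345,190),(390,184)): print(onz('scene',q,.004).round(3))
"
```

```text
n 17 turn [-0.0001, 0.0, 0.0097] dp [-0.0269, -0.0198, 0.0024]
n 5 turn [0.0, 0.0, -0.0] dp [-0.0, -0.0, 0.0246]
[0.318 0.076 0.004]
[0.422 0.02  0.004]
[ 0.394 -0.031  0.004]
[0.289 0.023 0.004]
```

Call:
jog_arm(
  turn=[
    [0,0,0.0097],
    [0,0,0.0097],
    [0,0,0.0097],
    [0,0,0.0097],
    [0,0,0.0097],
    [0,0,0.0097],
    [0,0,0.0097],
    [0,0,0.0097],
    [0,0,0.0097],
    [0,0,0.0097],
    [0,0,0.0097],
    [0,0,0.0097],
    [0,0,0.0097],
    [0,0,0.0097],
    [0,0,0.0097],
    [0,0,0.0097],
    [0,0,0.0097],
    [0,0,0],
  ],
  delta_pos=[
    [-0.0269,-0.0198,0.0024],
    [-0.0269,-0.0198,0.0024],
    [-0.0269,-0.0198,0.0024],
    [-0.0269,-0.0198,0.0024],
    [-0.0269,-0.0198,0.0024],
    [-0.0269,-0.0198,0.0024],
    [-0.0269,-0.0198,0.0024],
    [-0.0269,-0.0198,0.0024],
    [-0.0269,-0.0198,0.0024],
    [-0.0269,-0.0198,0.0024],
    [-0.0269,-0.0198,0.0024],
    [-0.0269,-0.0198,0.0024],
    [-0.0269,-0.0198,0.0024],
    [-0.0269,-0.0198,0.0024],
    [-0.0269,-0.0198,0.0024],
    [-0.0269,-0.0198,0.0024],
    [-0.0269,-0.0198,0.0024],
    [0,0,0],
  ],
  gripper=[0.085,0.085,0.085,0.085,0.085,0.085,0.085,0.085,0.085,0.085,0.085,0.085,0.085,0.085,0.085,0.085,0.085,0.085],
)

```text
time: 1.65
tool_pos: [0.4968, 0.1743, 0.1898]
tcp_rot: [0.684, 3.065, -0.004]
wrist_force: [0.4, 0.7, -0.1]
width: 0.998
grip_force: 0.0
```

```bash
python3 -c "
from h import *
T=pose();s=read_state();print(s['time'],s['q'].round(3),T.round(4))
c=np.array([.4397,.2032,.03]);a=np.array([np.cos(W),np.sin(W),1])/2**.5
print(proj('wrist',[c,c+.085*a,c+.115*a]))
snap('wrist','w1')"
```

```text
1.65 [ 0.292  0.014  1.966 -0.003  1.163 -0.839] [[-9.051e-01  4.253e-01  4.000e-04  4.968e-01]
 [ 4.253e-01  9.051e-01 -2.700e-03  1.743e-01]
 [-1.500e-03 -2.300e-03 -1.000e+00  1.898e-01]
 [ 0.000e+00  0.000e+00  0.000e+00  1.000e+00]]
[[319.28852354 105.16526538]
 [319.87507498 196.70160177]
 [320.12972772 236.44232528]]
```

View pics/w1.png

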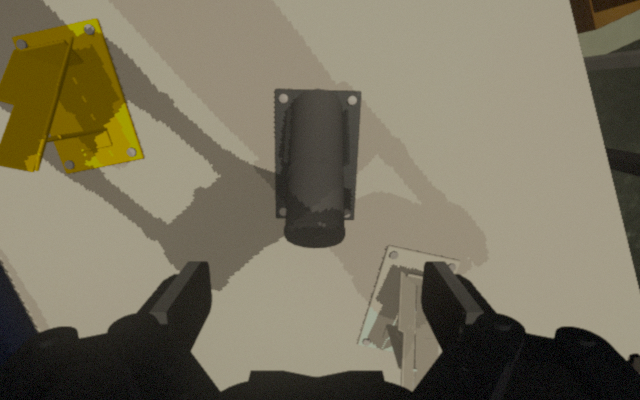

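The wrist view shows the tube axis at column 315 instead of the predicted 320, so it lies about 3 mm off. I'll refit with this view included.

```bash
python3 -c "
exec(open('fit.py').read().split('best=')[0])
T=pose()
wl=[(291,150),(343,150),(285,225),(344.5,225),(315,247),(317,89)]
r1=lambda p:[cv2.pointPolygonTest(cv2.convexHull(proj('wrist',tube(p),T).astype(np.float32)),q,True) for q in wl]
for f in (r1,lambda p:r1(p)+res(p)):
  s=least_squares(f,[.44,.2,-.43],diff_step=1e-3,x_scale=[.01,.01,.1]); x,y,w=s.x
  print(s.x,s.cost,np.round(s.fun,1),'grip',x+.0601*np.cos(w),y+.0601*np.sin(w))
g=[x+.0601*np.cos(w),y+.0601*np.sin(w)]
A=mk([*g,.067],down(w+np.pi)); rows(T,A,5)
"
```

```text
[ 0.43888222  0.2045971  -0.47377068] 2.0048387355592707 [0.6 0.6 0.1 0.1 1.4 1.2] grip 0.4923624657141095 0.17717677841416
[ 0.43923125  0.20419337 -0.46781938] 6.677402010911822 [ 0.6  0.6 -0.3  0.4  2.   0.5  0.8  0.2  0.1 -0.   0.6  1.1  0.4 -1.
  0.3  0.2 -0.4  0.7  0.4 -2. ] grip 0.49287373251254696 0.17709181453913925
n 5 turn [-0.0002, -0.0001, 0.0057] dp [0.0006, -0.0001, 0.0246]
```

Call:
jog_arm(
  turn=[
    [0,0,0.0057],
    [0,0,0.0057],
    [0,0,0.0057],
    [0,0,0.0057],
    [0,0,0.0057],
    [0,0,0],
    [0,0,0],
    [0,0,0],
    [0,0,0],
    [0,0,0],
    [0,0,0],
    [0,0,0],
  ],
  delta_pos=[
    [0.0006,-0.0001,0.0246],
    [0.0006,-0.0001,0.0246],
    [0.0006,-0.0001,0.0246],
    [0.0006,-0.0001,0.0246],
    [0.0006,-0.0001,0.0246],
    [0,0,0],
    [0,0,0],
    [0,0,0],
    [0,0,0],
    [0,0,0],
    [0,0,0],
    [0,0,0],
  ],
  gripper=[0.085,0.085,0.085,0.085,0.085,0.085,0.03,0.03,0.03,0.03,0.03,0.03],
  grip_force=70,
)

```text
time: 2.7
tool_pos: [0.4914, 0.1763, 0.0702]
tcp_rot: [-0.718, -3.058, 0.011]
wrist_force: [-7.6, -14.4, 14.0]
width: 0.455
grip_force: 68.6
```

```bash
python3 -c "
from h import *
T=pose();s=read_state();print(s,T.round(4))
A=T.copy();A[2,3]+=.12; rows(T,A,6)
B=mk([.600-.0134,0,.072+.06],down(np.pi,-np.pi/4)); rows(A,B)
" | tail -30
```

```text
{'time': 2.7, 'q': array([ 0.30060508,  0.1388836 ,  2.07577295, -0.00698779,  0.93081368,
       -0.80479299]), 'joint_vel': array([-0.002951  , -0.00130471,  0.00209878,  0.00167805, -0.00148626,
       -0.00144548]), 'joint_torque': array([ 6.13427773e+00, -3.30638909e+01, -3.22617745e+01,  3.28980066e+00,
       -3.96396339e+00,  6.91167108e-03]), 'tool_pos': array([0.49135079, 0.17634711, 0.07017575]), 'tcp_rot': array([-0.71795273, -3.05792943,  0.01066543]), 'wrist_force': array([ -7.59520784, -14.44543524,  13.95299402]), 'torque': array([-2.47660111,  1.273024  , -0.01038257]), 'grip_force': 68.5523571074009, 'width': 0.4551342139995775} [[-0.8955  0.445  -0.002   0.4914]
 [ 0.445   0.8955 -0.0065  0.1763]
 [-0.0011 -0.0067 -1.      0.0702]
 [ 0.      0.      0.      1.    ]]
n 6 turn [0.0, 0.0, -0.0] dp [-0.0, -0.0001, -0.02]
n 9 turn [-0.0208, -0.0857, -0.0483] dp [-0.0127, -0.0167, 0.0112]
```

```bash
python3 -c "
from h import *
T=pose();np.save('seat.npy',T)
A=T.copy();A[2,3]+=.12
B=mk([.600-.0134,0,.072+.06],down(np.pi,-np.pi/4)); rows(A,B,12)
"
```

```text
n 12 turn [-0.0156, -0.0643, -0.0362] dp [-0.0093, -0.0126, 0.0085]
```

Call:
jog_arm(
  turn=[
    [0,0,0],
    [0,0,0],
    [0,0,0],
    [0,0,0],
    [0,0,0],
    [0,0,0],
    [0,0,0],
  ],
  delta_pos=[
    [0,0,-0.01],
    [0,0,-0.02],
    [0,0,-0.02],
    [0,0,-0.025],
    [0,0,-0.025],
    [0,0,-0.02],
    [0,0,0],
  ],
  gripper=[0.03,0.03,0.03,0.03,0.03,0.03,0.03],
  grip_force=90,
)

```text
time: 3.28
tool_pos: [0.496, 0.1813, 0.1944]
tcp_rot: [0.719, 3.048, 0.01]
wrist_force: [0.5, 0.4, -1.0]
width: 0.449
grip_force: 90.7
```

Call:
jog_arm(
  turn=[
    [0,0,0],
    [0,0,0],
  ],
  delta_pos=[
    [0,0,0],
    [0,0,0],
  ],
  gripper=[0.03,0.03],
)

```text
time: 3.45
tool_pos: [0.4915, 0.1797, 0.187]
tcp_rot: [-0.721, -3.057, 0.0]
wrist_force: [-0.3, -0.9, -3.4]
width: 0.445
grip_force: 90.6
```

```bash
python3 -c "
from h import *
T=pose();s=read_state();print(T.round(4),s['joint_vel'].round(4),s['time'])
B=mk([.600-.0134,0,.072+.06],down(np.pi,-np.pi/4)); rows(T,B,12)
"
```

```text
[[-8.947e-01  4.467e-01 -4.000e-04  4.915e-01]
 [ 4.467e-01  8.947e-01 -0.000e+00  1.797e-01]
 [ 3.000e-04 -2.000e-04 -1.000e+00  1.870e-01]
 [ 0.000e+00  0.000e+00  0.000e+00  1.000e+00]] [0.0009 0.0224 0.0262 0.0012 0.0036 0.0002] 3.45
n 12 turn [-0.0152, -0.0643, -0.0366] dp [-0.0095, -0.0129, 0.0082]
```

Call:
jog_arm(
  turn=[
    [-0.0152,-0.0643,-0.0366],
    [-0.0152,-0.0643,-0.0366],
    [-0.0152,-0.0643,-0.0366],
    [-0.0152,-0.0643,-0.0366],
    [-0.0152,-0.0643,-0.0366],
    [-0.0152,-0.0643,-0.0366],
    [-0.0152,-0.0643,-0.0366],
    [-0.0152,-0.0643,-0.0366],
    [-0.0152,-0.0643,-0.0366],
    [-0.0152,-0.0643,-0.0366],
    [-0.0152,-0.0643,-0.0366],
    [-0.0152,-0.0643,-0.0366],
    [0,0,0],
    [0,0,0],
    [0,0,0],
    [0,0,0],
  ],
  delta_pos=[
    [-0.0095,-0.0129,0.0082],
    [-0.0095,-0.0129,0.0082],
    [-0.0095,-0.0129,0.0082],
    [-0.0095,-0.0129,0.0082],
    [-0.0095,-0.0129,0.0082],
    [-0.0095,-0.0129,0.0082],
    [-0.0095,-0.0129,0.0082],
    [-0.0095,-0.0129,0.0082],
    [-0.0095,-0.0129,0.0082],
    [-0.0095,-0.0129,0.0082],
    [-0.0095,-0.0129,0.0082],
    [-0.0095,-0.0129,0.0082],
    [0,0,0],
    [0,0,0],
    [0,0,0],
    [0,0,0],
  ],
  gripper=[0.03,0.03,0.03,0.03,0.03,0.03,0.03,0.03,0.03,0.03,0.03,0.03,0.03,0.03,0.03,0.03],
)

```text
time: 4.78
tool_pos: [0.5755, 0.0183, 0.1312]
tcp_rot: [0.038, 2.419, 0.019]
wrist_force: [0.3, -0.6, -1.9]
width: 0.448
grip_force: 90.9
```

```bash
python3 -c "
from h import *
T=pose();s=read_state();print(T.round(4),s['joint_vel'].round(4),s['q'].round(3),s['time'])
B=mk([.600-.0134,0,.132],down(np.pi,-np.pi/4)); rows(T,B,1)
snap('scene','s2');snap('side','d2')
g=T[:3,3]-.022*T[:3,2]; P=[g-[0,0,.085],g,g+[0,0,.03]]
p=proj('scene',P);q=proj('side',P);print(p,q)
a=np.load('pics/scene0.npy')
def cr(n,c): x,y=c.astype(int);im=np.load(f'pics/{n}.npy');x0=max(0,x-50);y0=max(0,y-75);print(x0,y0);return cv2.resize(im[y0:y0+140,x0:x0+100],None,fx=4,fy=4,interpolation=cv2.INTER_CUBIC)
cv2.imwrite('pics/c2.png',np.hstack([cr('s2',p[1]),cr('d2',q[1])]))
"
```

```text
[[-0.7502  0.0227  0.6608  0.5755]
 [ 0.0329  0.9995  0.003   0.0183]
 [-0.6604  0.024  -0.7506  0.1312]
 [ 0.      0.      0.      1.    ]] [ 0.0027 -0.0033 -0.0059  0.0158 -0.0035 -0.0187] [-0.022 -0.174  2.44   0.115  0.155 -1.668] 4.7833
n 1 turn [0.002, -0.0636, -0.033] dp [-0.0094, -0.018, 0.0067]
[[303.8143071  221.30354023]
 [303.56609411 196.07557047]
 [303.46815006 186.12069486]] [[319.92291879 210.97387625]
 [319.57903802 180.02728118]
 [319.44960137 168.37898936]]
253 121
269 105
```

View pics/c2.png

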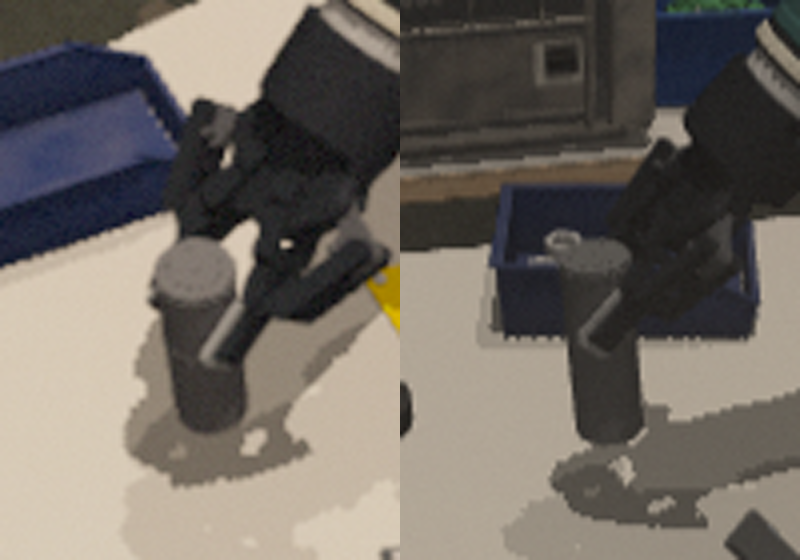

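The tube is held near upright, leaning a few degrees because a wrist joint is close to singular. I'll move a little farther out, where there is more joint room, and finish the tilt.

```bash
python3 -c "
from h import *
T=pose()
rows(T,mk([.625,0,.120],down(np.pi,-np.pi/4)),5)
"
```

```text
n 5 turn [0.0004, -0.0125, -0.0065] dp [-0.0057, -0.0036, 0.0084]
```

Call:
jog_arm(
  turn=[
    [0.0004,-0.0125,-0.0065],
    [0.0004,-0.0125,-0.0065],
    [0.0004,-0.0125,-0.0065],
    [0.0004,-0.0125,-0.0065],
    [0.0004,-0.0125,-0.0065],
    [0,0,0],
    [0,0,0],
    [0,0,0],
    [0,0,0],
  ],
  delta_pos=[
    [-0.0057,-0.0036,0.0084],
    [-0.0057,-0.0036,0.0084],
    [-0.0057,-0.0036,0.0084],
    [-0.0057,-0.0036,0.0084],
    [-0.0057,-0.0036,0.0084],
    [0,0,0],
    [0,0,0],
    [0,0,0],
    [0,0,0],
  ],
  gripper=[0.03,0.03,0.03,0.03,0.03,0.03,0.03,0.03,0.03],
)

```text
time: 5.63
tool_pos: [0.6155, 0.0046, 0.1226]
tcp_rot: [0.006, 2.369, 0.006]
wrist_force: [0.9, 0.3, -2.2]
width: 0.448
grip_force: 91.0
```

```bash
python3 -c "
from h import *
T=pose();s=read_state();print(T.round(4),s['joint_vel'].round(4),s['q'].round(3),s['time'])
rows(T,mk([.625,0,.120],down(np.pi,-np.pi/4)),1)
snap('scene','s3');snap('side','d3')
g=T[:3,3]-.022*T[:3,2]; P=[g-[0,0,.085],g,g+[0,0,.03]]
p=proj('scene',P);q=proj('side',P);print(p,q)
def cr(n,c): x,y=c.astype(int);im=np.load(f'pics/{n}.npy');x0=max(0,x-40);y0=max(0,y-50);print(x0,y0);return cv2.resize(im[y0:y0+120,x0:x0+80],None,fx=5,fy=5,interpolation=cv2.INTER_CUBIC)
cv2.imwrite('pics/c3.png',np.hstack([cr('s3',p[1]),cr('d3',q[1])]))
"
```

```text
[[-0.7159  0.0024  0.6982  0.6155]
 [ 0.0062  1.      0.0028  0.0046]
 [-0.6982  0.0063 -0.7158  0.1226]
 [ 0.      0.      0.      1.    ]] [ 0.     -0.0019  0.0026  0.0186 -0.0029 -0.0198] [-0.057 -0.074  2.404  0.828  0.058 -2.433] 5.6333
n 1 turn [0.0028, -0.0125, -0.0062] dp [-0.005, -0.0045, 0.0085]
[[285.53361164 228.6691336 ]
 [283.73425524 204.00893833]
 [283.02406048 194.27571294]] [[302.66975829 212.75266595]
 [301.50481248 182.20886691]
 [301.06661256 170.71967133]]
243 154
261 132
```

View pics/c3.png

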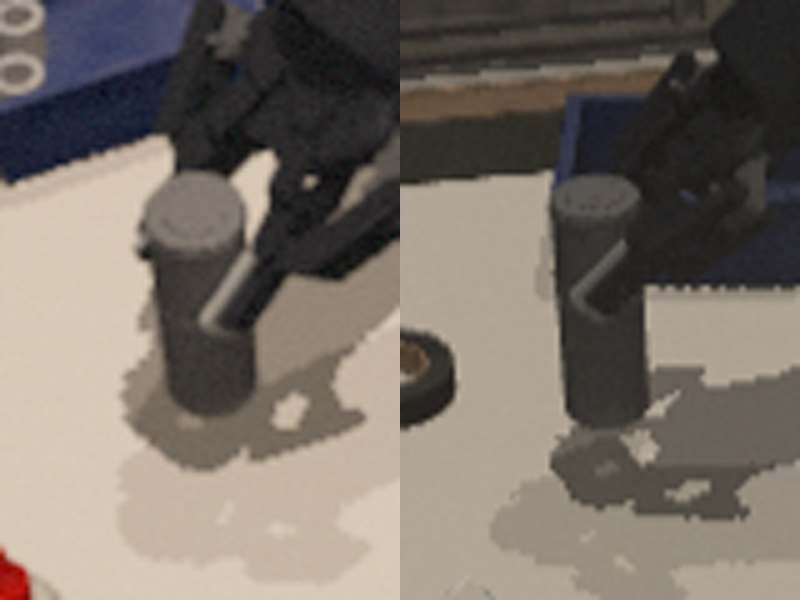

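The wrist has drifted close to its singularity (q5≈0.06, q6≈-2.43). I'll fit a kinematic model from the readings so I can choose a tilt heading off the radial direction.

```bash
cat > kin.py <<'E'
from h import *
from scipy.optimize import least_squares
rz=lambda a:Ro.from_rotvec([0,0,a]).as_matrix(); ry=lambda a:Ro.from_rotvec([0,a,0]).as_matrix()
def fk(q,P,R6=None):
    h,L1,L2,d,a=P
    A=rz(q[0]); B=A@ry(q[1]); C=B@ry(q[2]); D=C@rz(s4*q[3])@ry(q[4]); E=D@rz(s6*q[5])
    p=np.array([0,0,h])+B@[0,0,L1]+C@[a,0,L2]+D@[0,0,d]
    return p,E@rz(c6)
s4=s6=1;c6=0
data=[([1.26410673,.264613972,1.60507592,1.2e-5,1.27370161,-.0369057],[.17973106,.65003563,.23021677],[-.422454,-3.1127358,.00278]),
([.30060508,.1388836,2.07577295,-.00698779,.93081368,-.80479299],[.49135079,.17634711,.07017575],[-.71795,-3.05793,.010665])]
s=read_state();data.append((s['q'],s['tool_pos'],s['tcp_rot']))
q0,_,r0=data[0]
# find c6 and signs from rotation
best=None
for s4 in(1,-1):
  for s6 in(1,-1):
    for c6 in np.arange(4)*np.pi/2:
      e=sum(np.linalg.norm(fk(q,[0]*5)[1]-Ro.from_rotvec(r).as_matrix()) for q,_,r in data)
      if best is None or e<best[0]: best=(e,s4,s6,c6)
err,s4,s6,c6=best
P=least_squares(lambda P:np.concatenate([fk(q,P)[0]-p for q,p,_ in data]),[.2,.45,.45,.25,0]).x
def ik(T,q0):
    f=lambda q:np.concatenate([(fk(q,P)[0]-T[:3,3])*5,Ro.from_matrix(fk(q,P)[1].T@T[:3,:3]).as_rotvec()])
    s=least_squares(f,q0,bounds=([-2.63,-.94,.31,-1.31,0,-2.55],[2.63,2.18,2.57,4.45,2.66,2.55])); return s.x,s.cost
E
python3 -c "
from kin import *
print(best,P,[np.abs(fk(q,P)[0]-p).max().round(4) for q,p,_ in data])
qs=data[1][0]
for x,y in((.6,0),(.6,.03),(.63,0),(.56,0),(.57,-.03),(.53,.02)):
  for dh in(-.9,-.5,.6,1):
    q,c=ik(mk([x,y,.1],down(np.pi+dh,-np.pi/4)),[0,.1,2.1,dh if 0 else -.3*np.sign(dh),.7,-.9])
    print(x,y,dh,q.round(2),round(c,6))
"
```

```text
(np.float64(3.2906477273037637e-06), 1, 1, np.float64(1.5707963267948966)) [0.24749381 0.5204602  0.56461624 0.35224283 0.00230046] [np.float64(0.0239), np.float64(0.024), np.float64(0.0247)]
0.6 0 -0.9 [ 0.41  0.19  2.19 -1.09  0.88  0.52] 0.0
0.6 0 -0.5 [ 0.3   0.04  2.35 -1.31  0.55  0.33] 9.4e-05
0.6 0 0.6 [-0.09 -0.02  2.29  0.52  0.39 -2.55] 0.050487
0.6 0 1 [-0.05  0.03  2.18  0.29  0.56 -2.55] 0.155558
0.6 0.03 -0.9 [ 0.47  0.21  2.16 -1.06  0.92  0.54] 0.0
0.6 0.03 -0.5 [ 0.37  0.06  2.34 -1.31  0.6   0.39] 1e-06
0.6 0.03 0.6 [-0.04 -0.03  2.3   0.55  0.37 -2.55] 0.041844
0.6 0.03 1 [-0.01  0.02  2.19  0.32  0.55 -2.55] 0.138755
0.63 0 -0.9 [ 0.39  0.23  2.13 -1.09  0.87  0.5 ] 0.0
0.63 0 -0.5 [ 0.28  0.09  2.3  -1.31  0.54  0.32] 0.000103
0.63 0 0.6 [-0.09  0.04  2.22  0.52  0.4  -2.55] 0.049649
0.63 0 1 [-0.05  0.09  2.12  0.3   0.58 -2.55] 0.15428
0.56 0 -0.9 [ 0.45  0.13  2.26 -1.08  0.9   0.55] 0.0
0.56 0 -0.5 [ 0.33 -0.03  2.43 -1.31  0.57  0.36] 3.7e-05
0.56 0 0.6 [-0.09 -0.11  2.37  0.51  0.39 -2.55] 0.051049
0.56 0 1 [-0.05 -0.06  2.26  0.29  0.55 -2.55] 0.156641
0.57 -0.03 -0.9 [ 0.38  0.12  2.27 -1.11  0.85  0.53] 0.0
0.57 -0.03 -0.5 [ 0.24 -0.03  2.42 -1.31  0.51  0.29] 0.000232
0.57 -0.03 0.6 [-0.14 -0.08  2.33  0.48  0.42 -2.55] 0.06118
0.57 -0.03 1 [ 0.   -0.08  2.49 -0.35  0.   -1.98] 0.242004
0.53 0.02 -0.9 [ 0.52  0.1   2.3  -1.05  0.94  0.59] 0.0
0.53 0.02 -0.5 [ 0.42 -0.08  2.47 -1.29  0.63  0.41] 0.0
0.53 0.02 0.6 [-0.06 -0.18  2.44  0.53  0.38 -2.55] 0.044241
0.53 0.02 1 [-0.02 -0.13  2.33  0.3   0.54 -2.55] 0.144257
```

```bash
python3 -c "
from kin import *
s=read_state();T=pose()
U=mk([.57,.0,.19],down(np.pi-.6,-.35)); 
V=mk([.56,-.05,.13],down(np.pi-1.1,-np.pi/4))
rows(T,U,12); rows(U,V,8)
q=s['q']
def path(A,B,n,q):
  L=logm(np.linalg.inv(A)@B)
  for i in range(1,n+1):
    q2,c=ik(A@np.real(expm(L*i/n)),q); print(q2.round(2),'max',np.abs(q2-q).max().round(2),round(c,6)); q=q2
  return q
q=path(T,U,12,q); print(); q=path(U,V,8,q)
W1=V.copy();W1[2,3]=.075;print(ik(W1,q))
"
```

```text
n 12 turn [0.0271, 0.034, 0.0422] dp [-0.0001, -0.0012, -0.0067]
n 8 turn [0.0339, -0.0533, 0.0531] dp [0.0007, -0.005, 0.0085]
[ 0.03 -0.09  2.39 -0.4   0.11 -1.1 ] max 1.34 0.0
[ 0.05 -0.1   2.37 -0.44  0.19 -1.01] max 0.09 0.0
[ 0.07 -0.11  2.35 -0.44  0.27 -0.95] max 0.08 0.0
[ 0.08 -0.11  2.32 -0.43  0.34 -0.91] max 0.08 0.0
[ 0.1  -0.12  2.3  -0.42  0.42 -0.87] max 0.07 0.0
[ 0.11 -0.12  2.27 -0.41  0.49 -0.84] max 0.07 0.0
[ 0.12 -0.11  2.24 -0.39  0.56 -0.8 ] max 0.07 0.0
[ 0.13 -0.11  2.21 -0.37  0.63 -0.77] max 0.07 0.0
[ 0.14 -0.1   2.18 -0.36  0.7  -0.74] max 0.07 0.0
[ 0.14 -0.09  2.15 -0.34  0.76 -0.72] max 0.06 0.0
[ 0.14 -0.08  2.11 -0.32  0.82 -0.69] max 0.06 0.0
[ 0.14 -0.06  2.08 -0.3   0.88 -0.66] max 0.06 0.0

[ 0.18 -0.06  2.11 -0.4   0.87 -0.51] max 0.16 0.0
[ 0.21 -0.05  2.13 -0.51  0.86 -0.35] max 0.16 0.0
[ 0.24 -0.03  2.15 -0.61  0.86 -0.18] max 0.16 0.0
[ 0.27 -0.01  2.17 -0.7   0.87 -0.03] max 0.16 0.0
[ 0.3   0.02  2.18 -0.79  0.9   0.12] max 0.15 0.0
[ 0.33  0.05  2.19 -0.86  0.93  0.27] max 0.14 0.0
[ 0.35  0.09  2.19 -0.93  0.97  0.4 ] max 0.13 0.0
[ 0.37  0.13  2.19 -0.98  1.01  0.53] max 0.13 0.0
(array([ 0.36726089,  0.22161562,  2.2139975 , -1.05031456,  0.94529431,
        0.65011284]), np.float64(1.024485427233926e-29))
```

Call:
jog_arm(
  turn=[
    [0.027,0.034,0.042],
    [0.027,0.034,0.042],
    [0.027,0.034,0.042],
    [0.027,0.034,0.042],
    [0.027,0.034,0.042],
    [0.027,0.034,0.042],
    [0.027,0.034,0.042],
    [0.027,0.034,0.042],
    [0.027,0.034,0.042],
    [0.027,0.034,0.042],
    [0.027,0.034,0.042],
    [0,0,0],
    [0,0,0],
  ],
  delta_pos=[
    [0,-0.001,-0.0067],
    [0,-0.001,-0.0067],
    [0,-0.001,-0.0067],
    [0,-0.001,-0.0067],
    [0,-0.001,-0.0067],
    [0,-0.001,-0.0067],
    [0,-0.001,-0.0067],
    [0,-0.001,-0.0067],
    [0,-0.001,-0.0067],
    [0,-0.001,-0.0067],
    [0,-0.001,-0.0067],
    [0,0,0],
    [0,0,0],
  ],
  gripper=[0.03,0.03,0.03,0.03,0.03,0.03,0.03,0.03,0.03,0.03,0.03,0.03,0.03],
)

```text
time: 6.82
tool_pos: [0.5841, 0.0109, 0.1625]
tcp_rot: [0.49, 2.604, -0.049]
wrist_force: [-0.3, 0.2, -2.3]
width: 0.447
grip_force: 91.0
```

```bash
python3 -c "
from kin import *
s=read_state();T=pose();print(T.round(3),s['q'].round(2),s['joint_vel'].round(2),s['time'])
V=mk([.56,-.05,.13],down(np.pi-1.1,-np.pi/4))
rows(T,V,12)
q=s['q'];L=logm(np.linalg.inv(T)@V)
for i in range(1,13): q,c=ik(T@np.real(expm(L*i/12)),q);print(q.round(2),round(c,5)) if i%3==0 else 0
"
```

```text
[[-0.817  0.351  0.457  0.584]
 [ 0.333  0.935 -0.122  0.011]
 [-0.47   0.053 -0.881  0.162]
 [ 0.     0.     0.     1.   ]] [ 0.07 -0.11  2.22 -0.28  0.58 -0.93] [-0.01  0.01  0.04  0.01 -0.   -0.01] 6.8167
n 12 turn [0.0403, -0.0251, 0.0473] dp [0.0001, -0.0053, 0.0032]
[ 0.14 -0.09  2.22 -0.58  0.63 -0.47] 0.0
[ 0.19 -0.04  2.22 -0.79  0.72 -0.11] 0.0
[ 0.22  0.02  2.2  -0.93  0.83  0.18] 0.0
[ 0.25  0.1   2.17 -1.    0.97  0.41] 0.0
```

Escaped the singularity. Now to the knocking pose.

Call:
jog_arm(
  turn=[
    [0.0403,-0.0251,0.0473],
    [0.0403,-0.0251,0.0473],
    [0.0403,-0.0251,0.0473],
    [0.0403,-0.0251,0.0473],
    [0.0403,-0.0251,0.0473],
    [0.0403,-0.0251,0.0473],
    [0.0403,-0.0251,0.0473],
    [0.0403,-0.0251,0.0473],
    [0.0403,-0.0251,0.0473],
    [0.0403,-0.0251,0.0473],
    [0.0403,-0.0251,0.0473],
    [0.0403,-0.0251,0.0473],
    [0,0,0],
    [0,0,0],
    [0,0,0],
    [0,0,0],
  ],
  delta_pos=[
    [0,-0.0053,0.0032],
    [0,-0.0053,0.0032],
    [0,-0.0053,0.0032],
    [0,-0.0053,0.0032],
    [0,-0.0053,0.0032],
    [0,-0.0053,0.0032],
    [0,-0.0053,0.0032],
    [0,-0.0053,0.0032],
    [0,-0.0053,0.0032],
    [0,-0.0053,0.0032],
    [0,-0.0053,0.0032],
    [0,-0.0053,0.0032],
    [0,0,0],
    [0,0,0],
    [0,0,0],
    [0,0,0],
  ],
  gripper=[0.03,0.03,0.03,0.03,0.03,0.03,0.03,0.03,0.03,0.03,0.03,0.03,0.03,0.03,0.03,0.03],
)

```text
time: 8.15
tool_pos: [0.5594, -0.0511, 0.1297]
tcp_rot: [1.267, 2.067, -0.525]
wrist_force: [-0.0, -0.4, -2.0]
width: 0.447
grip_force: 91.0
```

```bash
cat > look.py <<'E'
from kin import *
import sys
k=sys.argv[1]
s=read_state();T=pose();print(T.round(3).tolist(),s['q'].round(2),s['joint_vel'].round(2),s['time'])
snap('scene','s'+k);snap('side','d'+k)
g=T[:3,3]-.022*T[:3,2]; P=[g-[0,0,.085],g,g+[0,0,.03]]
p=proj('scene',P);q=proj('side',P);print(p.round(1).tolist(),q.round(1).tolist())
def cr(n,c): x,y=c.astype(int);im=np.load(f'pics/{n}.npy');x0=max(0,x-40);y0=max(0,y-50);print(x0,y0);return cv2.resize(im[y0:y0+120,x0:x0+80],None,fx=5,fy=5,interpolation=cv2.INTER_CUBIC)
cv2.imwrite(f'pics/c{k}.png',np.hstack([cr('s'+k,p[1]),cr('d'+k,q[1])]))
E
python3 look.py 4; python3 -c "
from h import *
T=pose();V=mk([.56,-.05,.13],down(np.pi-1.1,-np.pi/4));rows(T,V,1)
print('world down 1mm in tool',T[:3,:3].T@[0,0,-1])"
```

```text
[[-0.323, 0.891, 0.318, 0.559], [0.631, 0.453, -0.629, -0.051], [-0.705, -0.002, -0.709, 0.13], [0.0, 0.0, 0.0, 1.0]] [ 0.31  0.12  2.19 -1.    0.97  0.49] [ 0.   -0.   -0.    0.    0.01  0.01] 8.15
[[292.0, 204.2], [290.8, 178.7], [290.3, 168.6]] [[319.3, 198.5], [318.9, 168.5], [318.8, 157.2]]
250 128
278 118
n 1 turn [-0.002, -0.0024, 0.0003] dp [0.0006, 0.001, -0.0006]
world down 1mm in tool [0.70538762 0.00164517 0.70881987]
```

View pics/c4.png

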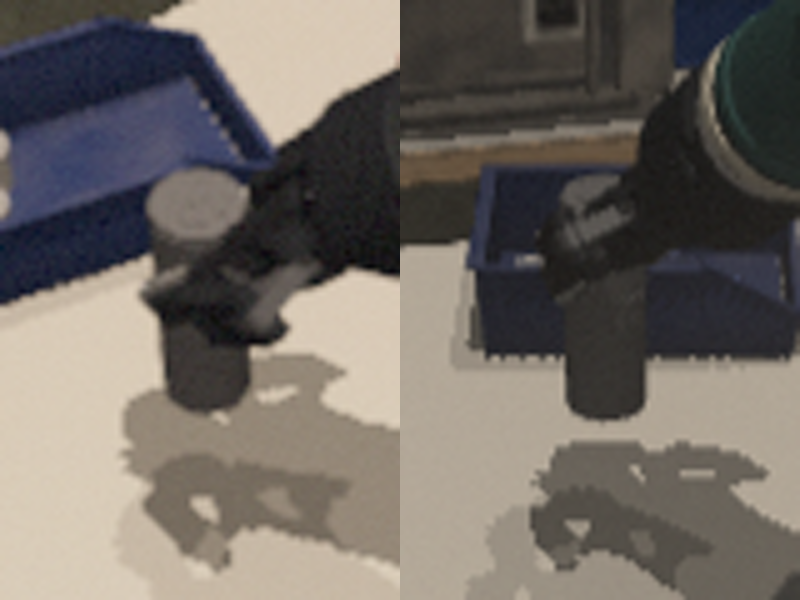

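Call:
jog_arm(
  turn=[
    [0,0,0],
    [0,0,0],
    [0,0,0],
    [0,0,0],
    [0,0,0],
    [0,0,0],
  ],
  delta_pos=[
    [0.0085,0,0.0085],
    [0.0085,0,0.0085],
    [0,0,0],
    [0.014,0,0.014],
    [0.0155,0,0.0155],
    [0,0,0],
  ],
  gripper=[0.03,0.03,0.03,0.03,0.03,0.03],
  grip_force=110,
)

```text
time: 8.75
tool_pos: [0.5606, -0.0513, 0.0645]
tcp_rot: [1.264, 2.065, -0.527]
wrist_force: [0.6, -0.5, -0.7]
width: 0.438
grip_force: 132.3
```

Call:
jog_arm(
  turn=[
    [0,0,0],
    [0,0,0],
    [0,0,0],
  ],
  delta_pos=[
    [0.0021,0,0.0021],
    [0,0,0],
    [0,0,0],
  ],
  gripper=[0.03,0.03,0.03],
)

```text
time: 9.0
tool_pos: [0.5608, -0.0519, 0.0644]
tcp_rot: [1.266, 2.061, -0.528]
wrist_force: [-2.7, -1.8, 8.7]
width: 0.439
grip_force: 132.7
```

Call:
jog_arm(
  turn=[
    [0,0,0],
    [0,0,0],
    [0,0,0],
  ],
  delta_pos=[
    [0.0021,0,0.0021],
    [0,0,0],
    [0,0,0],
  ],
  gripper=[0.03,0.03,0.03],
)

```text
time: 9.25
tool_pos: [0.5613, -0.0525, 0.0643]
tcp_rot: [1.266, 2.056, -0.53]
wrist_force: [-11.4, 3.0, 24.6]
width: 0.434
grip_force: 133.8
```

Call:
jog_arm(
  turn=[
    [0,0,0],
    [0,0,0],
    [0,0,0],
    [0,0,0],
    [0,0,0],
    [0,0,0],
    [0,0,0],
    [0,0,0],
  ],
  delta_pos=[
    [-0.0134,0,-0.0134],
    [-0.0134,0,-0.0134],
    [-0.0132,0,-0.0132],
    [0,0,0],
    [0,0,0],
    [0.0134,0,0.0134],
    [0.0134,0,0.0134],
    [0.0134,0,0.0134],
  ],
  gripper=[0.03,0.03,0.03,0.03,0.03,0.03,0.03,0.03],
  grip_force=100,
)

```text
time: 9.92
tool_pos: [0.5595, -0.0517, 0.058]
tcp_rot: [1.266, 2.064, -0.528]
wrist_force: [0.2, 4.2, 4.4]
width: 0.438
grip_force: 108.9
```

Call:
jog_arm(
  turn=[
    [0,0,0],
    [0,0,0],
    [0,0,0],
    [0,0,0],
    [0,0,0],
  ],
  delta_pos=[
    [-0.0134,0,-0.0134],
    [-0.0134,0,-0.0134],
    [-0.0134,0,-0.0134],
    [0,0,0],
    [0,0,0],
  ],
  gripper=[0.03,0.03,0.03,0.03,0.03],
)

```text
time: 10.33
tool_pos: [0.5596, -0.0509, 0.1143]
tcp_rot: [1.268, 2.066, -0.525]
wrist_force: [0.7, 0.2, -1.0]
width: 0.438
grip_force: 108.5
```

```bash
python3 look.py 5
```

```text
[[-0.321, 0.892, 0.318, 0.56], [0.632, 0.452, -0.63, -0.051], [-0.705, -0.001, -0.709, 0.114], [0.0, 0.0, 0.0, 1.0]] [ 0.31  0.15  2.2  -1.02  0.96  0.53] [-0.    0.02  0.03  0.01 -0.    0.  ] 10.3333
[[292.2, 208.6], [291.0, 183.7], [290.6, 174.0]] [[319.3, 203.8], [318.9, 174.2], [318.8, 163.1]]
251 133
278 124
```

View pics/c5.png

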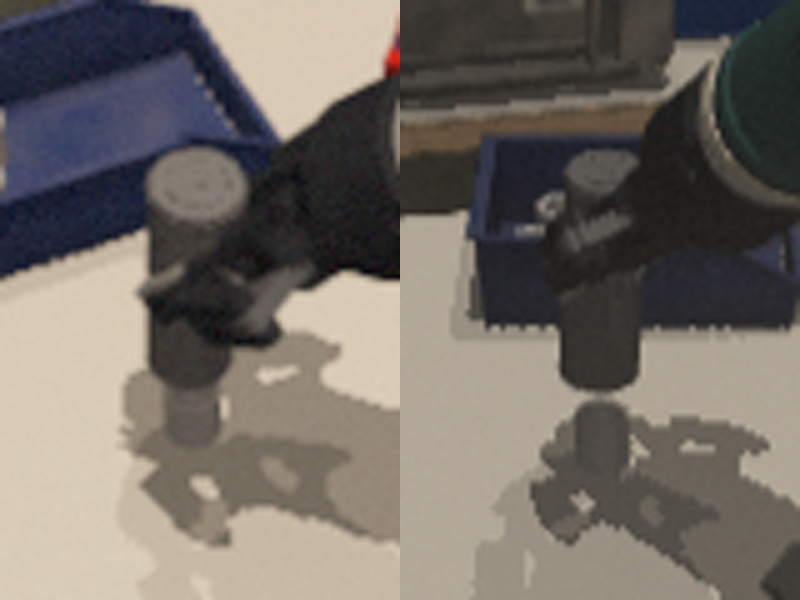

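The sleeve dropped out and stands upright on the bench under the tube, at about (289,215) in scene and (318,211) in side. The tube slid a few mm and tilted a few degrees in the hand, so I'll fit both.

```bash
cat > fit2.py <<'E'
from kin import *
T=pose()
sc=lambda L:[(250.6+x/5,132.6+y/5) for x,y in L]; sd=lambda L:[(277.6+x/5,123.6+y/5) for x,y in L]
def cyl(c,a,r,L):
    n1=np.cross(a,[0,1,0]);n1/=np.linalg.norm(n1);n2=np.cross(a,n1);th=np.linspace(0,2*np.pi,60)[:,None]
    ring=r*(np.cos(th)*n1+np.sin(th)*n2); return np.vstack([c+ring,c+a*L+ring])
def R(pts,obs): 
    return [cv2.pointPolygonTest(cv2.convexHull(proj(n,pts).astype(np.float32)),q,True) for n,L in obs for q in L]
o1=[('scene',sc([(164.5,415),(220,415),(192,446)])),('side',sd([(175,440),(230,440),(202,478),(202,400)]))]
s=least_squares(lambda p:R(cyl(np.array([*p,0]),np.array([0,0,1.]),.0135,.03),o1),[.565,-.06],diff_step=1e-3,x_scale=.01)
print('sleeve',s.x,np.round(s.fun,1)); np.save('sleeve.npy',s.x)
o2=[('scene',sc([(197,147),(147,185),(248,183),(149,260),(149,360),(188,388),(232,352),(152,372)])),
('side',sd([(205,149),(165,175),(240,170),(159,370),(239,375),(200,391),(243,290)]))]
def ax(p): a=np.array([p[3],p[4],1]);return a/np.linalg.norm(a)
s=least_squares(lambda p:R(cyl(p[:3],ax(p),.02,.115),o2),[.55,-.04,.05,0,0],diff_step=1e-3,x_scale=[.01,.01,.01,.1,.1])
p=s.x;a=ax(p);print('tube',p,np.round(s.fun,1))
m=T[:3,:3].T@(p[:3]-T[:3,3]);at=T[:3,:3].T@a
print('mouth in tool',m,'axis in tool',at)
np.save('inhand.npy',np.r_[m,at])
S=np.load('seat.npy');w=-.467;aw=np.array([np.cos(w),np.sin(w),1])/2**.5;c=np.array([.4391,.2043,.03])
print('at grasp: mouth in tool',S[:3,:3].T@(c-S[:3,3]),'axis',S[:3,:3].T@aw)
E
python3 fit2.py
```

```text
sleeve [ 0.55418758 -0.04854458] [-0.   0.4  0.3 -0.1 -0.3 -0.2  0.4]
tube [ 0.55513463 -0.04733856  0.05817448 -0.01745576  0.09196509] [-0.3 -0.3 -0.2  0.4  0.4 -0.3  0.3 -0.3 -0.2  0.7  1.2 -0.  -0.1  0.5
  0. ]
mouth in tool [ 0.04201037 -0.00073802  0.03528851] axis in tool [-0.63843629  0.02131115 -0.76937958]
at grasp: mouth in tool [0.05927429 0.00204858 0.04009939] axis [-0.70785218 -0.00884292 -0.70630524]
```

```bash
cat > place.py <<'E'
from kin import *
ih=np.load('inhand.npy');m,at=ih[:3],ih[3:]
w=-.467;aw=np.array([np.cos(w),np.sin(w),1])/2**.5;c=np.array([.4391,.2043,.03])
nv=np.array([-np.cos(w),-np.sin(w),1])/2**.5
R=Ro.align_vectors([aw,[-np.sin(w),np.cos(w),0]],[at,[0,1,0]],weights=[np.inf,1])[0].as_matrix()
mt=c+.006*aw+.001*nv
P1=mk(mt-R@m,R)
P0=P1.copy();P0[2,3]+=.09
E
python3 -c "
from place import *
print(P1.round(3))
T=pose();q=read_state()['q'];A=T.copy();A[2,3]+=.07
rows(T,A,3);rows(A,P0,16);L=logm(np.linalg.inv(A)@P0)
q,_=ik(A,q)
for i in range(1,17):
  X=A@np.real(expm(L*i/16));q2,e=ik(X,q)
  if i%2==0: print(q2.round(2),np.abs(q2-q).max().round(2),'tcp',X[:3,3].round(3),'mouth',(X[:3,:3]@m+X[:3,3]).round(3))
  q=q2
"
```

```text
[[-0.883  0.464 -0.075  0.482]
 [ 0.46   0.886  0.056  0.182]
 [ 0.093  0.015 -0.996  0.066]
 [ 0.     0.     0.     1.   ]]
n 3 turn [0.0, -0.0, -0.0] dp [-0.0164, -0.0001, -0.0165]
n 16 turn [-0.0147, 0.0531, -0.0372] dp [0.014, 0.0069, -0.0039]
[ 0.31  0.05  2.12 -0.82  1.    0.22] 0.07 tcp [ 0.558 -0.022  0.169] mouth [ 0.55  -0.014  0.115]
[ 0.32  0.05  2.1  -0.69  0.97  0.07] 0.08 tcp [0.555 0.008 0.158] mouth [0.542 0.019 0.106]
[ 0.32  0.05  2.08 -0.55  0.96 -0.09] 0.08 tcp [0.549 0.038 0.15 ] mouth [0.531 0.053 0.1  ]
[ 0.32  0.05  2.06 -0.41  0.97 -0.25] 0.08 tcp [0.54  0.069 0.144] mouth [0.518 0.086 0.097]
[ 0.32  0.06  2.04 -0.27  0.99 -0.41] 0.08 tcp [0.528 0.099 0.142] mouth [0.501 0.118 0.098]
[ 0.32  0.06  2.02 -0.14  1.03 -0.55] 0.07 tcp [0.515 0.128 0.143] mouth [0.483 0.148 0.103]
[ 0.32  0.07  2.   -0.02  1.08 -0.69] 0.07 tcp [0.499 0.156 0.148] mouth [0.463 0.177 0.112]
[ 0.31  0.07  1.98  0.08  1.14 -0.81] 0.06 tcp [0.482 0.182 0.156] mouth [0.442 0.203 0.125]
```

```bash
python3 -c "
from place import *
T=pose();q=read_state()['q'];A=T.copy();A[2,3]+=.105;P0[2,3]+=.03
rows(T,A,4);rows(A,P0,16);L=logm(np.linalg.inv(A)@P0)
q,_=ik(A,q)
for i in range(1,17):
  X=A@np.real(expm(L*i/16));q2,e=ik(X,q)
  if i%3==0: print(q2.round(2),np.abs(q2-q).max().round(2),'mouth',(X[:3,:3]@m+X[:3,3]).round(3))
  q=q2
"
```

```text
n 4 turn [0.0, -0.0, -0.0] dp [-0.0185, -0.0001, -0.0186]
n 16 turn [-0.0147, 0.0531, -0.0372] dp [0.0142, 0.0069, -0.0036]
[ 0.31  0.02  2.07 -0.72  1.04  0.09] 0.07 mouth [0.547 0.002 0.144]
[ 0.32  0.02  2.04 -0.53  1.02 -0.13] 0.08 mouth [0.532 0.052 0.133]
[ 0.32  0.03  2.01 -0.33  1.04 -0.35] 0.07 mouth [0.51  0.102 0.129]
[ 0.32  0.04  1.98 -0.14  1.09 -0.56] 0.07 mouth [0.483 0.148 0.135]
[ 0.31  0.05  1.95  0.03  1.17 -0.75] 0.06 mouth [0.453 0.19  0.148]
```

Call:
jog_arm(
  turn=[
    [0,0,0],
    [0,0,0],
    [0,0,0],
    [0,0,0],
    [0,0,0],
    [0,0,0],
  ],
  delta_pos=[
    [-0.0185,0,-0.0186],
    [-0.0185,0,-0.0186],
    [-0.0185,0,-0.0186],
    [-0.0185,0,-0.0186],
    [0,0,0],
    [0,0,0],
  ],
  gripper=[0.03,0.03,0.03,0.03,0.03,0.03],
)

```text
time: 10.93
tool_pos: [0.56, -0.0506, 0.2197]
tcp_rot: [1.268, 2.065, -0.524]
wrist_force: [-0.1, 0.9, -1.6]
width: 0.439
grip_force: 108.6
```

Call:
jog_arm(
  turn=[
    [-0.0147,0.0531,-0.0372],
    [-0.0147,0.0531,-0.0372],
    [-0.0147,0.0531,-0.0372],
    [-0.0147,0.0531,-0.0372],
    [-0.0147,0.0531,-0.0372],
    [-0.0147,0.0531,-0.0372],
    [-0.0147,0.0531,-0.0372],
    [-0.0147,0.0531,-0.0372],
    [-0.0147,0.0531,-0.0372],
    [-0.0147,0.0531,-0.0372],
    [-0.0147,0.0531,-0.0372],
    [-0.0147,0.0531,-0.0372],
    [-0.0147,0.0531,-0.0372],
    [-0.0147,0.0531,-0.0372],
    [-0.0147,0.0531,-0.0372],
    [-0.0147,0.0531,-0.0372],
    [0,0,0],
    [0,0,0],
    [0,0,0],
    [0,0,0],
  ],
  delta_pos=[
    [0.0142,0.0069,-0.0036],
    [0.0142,0.0069,-0.0036],
    [0.0142,0.0069,-0.0036],
    [0.0142,0.0069,-0.0036],
    [0.0142,0.0069,-0.0036],
    [0.0142,0.0069,-0.0036],
    [0.0142,0.0069,-0.0036],
    [0.0142,0.0069,-0.0036],
    [0.0142,0.0069,-0.0036],
    [0.0142,0.0069,-0.0036],
    [0.0142,0.0069,-0.0036],
    [0.0142,0.0069,-0.0036],
    [0.0142,0.0069,-0.0036],
    [0.0142,0.0069,-0.0036],
    [0.0142,0.0069,-0.0036],
    [0.0142,0.0069,-0.0036],
    [0,0,0],
    [0,0,0],
    [0,0,0],
    [0,0,0],
  ],
  gripper=[0.03,0.03,0.03,0.03,0.03,0.03,0.03,0.03,0.03,0.03,0.03,0.03,0.03,0.03,0.03,0.03,0.03,0.03,0.03,0.03],
)

```text
time: 12.6
tool_pos: [0.4827, 0.1823, 0.1856]
tcp_rot: [-0.729, -2.968, -0.055]
wrist_force: [-0.6, -0.2, -1.2]
width: 0.432
grip_force: 108.5
```

```bash
python3 -c "
from place import *
T=pose();print(T.round(3).tolist(),read_state()['time'])
Q=P1.copy();Q[2,3]+=.03;rows(T,Q,6);rows(Q,P1,4)
"
```

```text
[[-0.883, 0.464, -0.074, 0.483], [0.461, 0.886, 0.055, 0.182], [0.091, 0.014, -0.996, 0.186], [0.0, 0.0, 0.0, 1.0]] 12.6
n 6 turn [-0.0001, 0.0002, -0.0001] dp [-0.0013, -0.0003, 0.0148]
n 4 turn [-0.0, -0.0, 0.0] dp [-0.0007, -0.0001, 0.0075]
```

Call:
jog_arm(
  turn=[
    [0,0,0],
    [0,0,0],
    [0,0,0],
    [0,0,0],
    [0,0,0],
    [0,0,0],
    [0,0,0],
    [0,0,0],
    [0,0,0],
    [0,0,0],
    [0,0,0],
  ],
  delta_pos=[
    [-0.0013,-0.0003,0.0148],
    [-0.0013,-0.0003,0.0148],
    [-0.0013,-0.0003,0.0148],
    [-0.0013,-0.0003,0.0148],
    [-0.0013,-0.0003,0.0148],
    [-0.0013,-0.0003,0.0148],
    [-0.0007,0,0.0075],
    [-0.0007,0,0.0075],
    [-0.0007,0,0.0075],
    [0,0,0],
    [0,0,0],
  ],
  gripper=[0.03,0.03,0.03,0.03,0.03,0.03,0.03,0.03,0.03,0.03,0.03],
)

```text
time: 13.52
tool_pos: [0.4832, 0.183, 0.0752]
tcp_rot: [-0.728, -2.969, -0.058]
wrist_force: [0.2, 1.0, -1.0]
width: 0.436
grip_force: 108.5
```

Call:
jog_arm(
  turn=[
    [0,0,0],
    [0,0,0],
    [0,0,0],
    [0,0,0],
  ],
  delta_pos=[
    [-0.0003,0,0.0037],
    [-0.0003,0,0.0037],
    [0,0,0],
    [0,0,0],
  ],
  gripper=[0.03,0.03,0.03,0.03],
)

```text
time: 13.85
tool_pos: [0.4828, 0.183, 0.0677]
tcp_rot: [-0.728, -2.968, -0.057]
wrist_force: [-0.4, -0.6, -0.1]
width: 0.438
grip_force: 108.6
```

Call:
jog_arm(
  turn=[
    [0,0,0],
    [0,0,0],
    [0,0,0],
  ],
  delta_pos=[
    [-0.0002,0,0.003],
    [0,0,0],
    [0,0,0],
  ],
  gripper=[0.03,0.03,0.03],
)

```text
time: 14.1
tool_pos: [0.482, 0.1825, 0.0651]
tcp_rot: [-0.727, -2.967, -0.055]
wrist_force: [-4.3, -3.6, 6.8]
width: 0.436
grip_force: 109.1
```

Call:
jog_arm(
  turn=[
    [0,0,0],
    [0,0,0],
    [0,0,0],
    [0,0,0],
    [0,0,0],
    [0,0,0],
    [0,0,0],
    [0,0,0],
    [0,0,0],
    [0,0,0],
    [0,0,0],
    [0,0,0],
  ],
  delta_pos=[
    [0,0,0],
    [0,0,0],
    [0,0,0],
    [0,0,0],
    [0,0,-0.01],
    [0,0,-0.025],
    [0,0,-0.025],
    [0,0,-0.03],
    [0,0,-0.03],
    [0,0,0],
    [0,0,0],
    [0,0,0],
  ],
  gripper=[0.055,0.06,0.07,0.08,0.08,0.08,0.08,0.08,0.08,0.08,0.08,0.08],
  grip_force=40,
)

```text
time: 15.1
tool_pos: [0.4918, 0.1765, 0.1846]
tcp_rot: [-0.728, -2.969, -0.058]
wrist_force: [0.0, 0.8, 0.2]
width: 0.934
grip_force: 0.0
```

```bash
python3 -c "
from place import *
T=pose();print(T.round(3).tolist(),read_state()['time'])
snap('scene','s6');snap('side','d6');snap('wrist','w6')
for n,k in(('scene','s6'),('side','d6')):
  a=np.load(f'pics/{n}0.npy').astype(int);b=np.load(f'pics/{k}.npy').astype(int)
  x,y=(330,220) if n=='scene' else (325,215)
  d=np.abs(a-b).max(2)[y:y+75,x:x+100]; print(n,(d>40).sum(),(d>25).sum())
def cr(n,x,y): return cv2.resize(np.load(f'pics/{n}.npy')[y:y+75,x:x+100],None,fx=4,fy=4,interpolation=cv2.INTER_CUBIC)
w=cv2.resize(np.load('pics/w6.npy'),(400,250))
o=np.vstack([np.hstack([cr('s6',330,220),cr('d6',325,215)]),np.hstack([np.vstack([w,np.zeros((50,400,3),np.uint8)]),cr('s6',250,180)])])
cv2.imwrite('pics/c6.png',o)
"
```

```text
[[-0.883, 0.463, -0.072, 0.492], [0.46, 0.886, 0.057, 0.176], [0.09, 0.017, -0.996, 0.185], [0.0, 0.0, 0.0, 1.0]] 15.1
scene 1517 1976
side 1519 1679
```

View pics/c6.png

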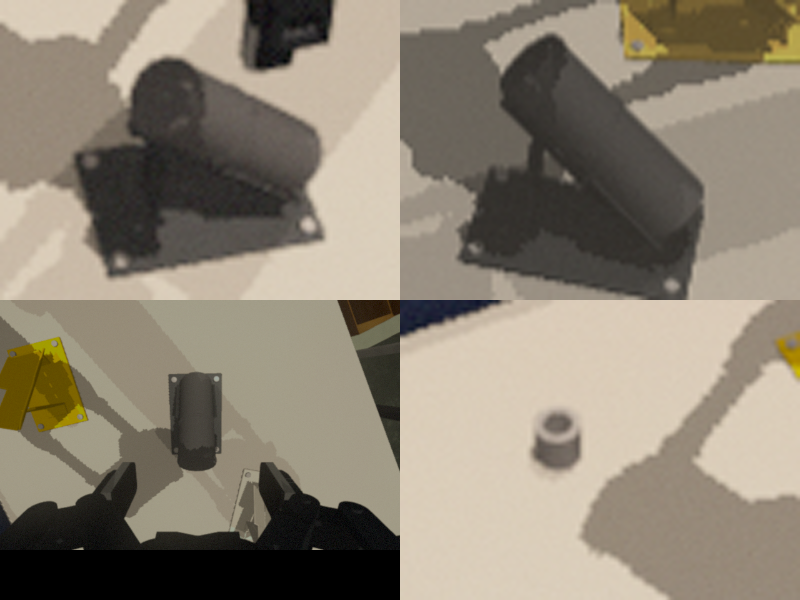

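The tube lies in the rest exactly as in the first crop, with the same outline points in both views. The sleeve stands alone at scene (289,211).

```bash
python3 -c "
from kin import *
p=onz('scene',(289.0,210.4),.03);p2=np.load('sleeve.npy');print(p,p2)
x,y=(p[:2]+p2)/2
T=pose();q=read_state()['q']
A=mk([x,y,.12],down(1.4));B=mk([x,y,.004],down(1.4))
rows(T,A,18);rows(A,B,5)
L=logm(np.linalg.inv(T)@A)
for i in range(1,19):
  X=T@np.real(expm(L*i/18));q2,e=ik(X,q)
  if i%3==0: print(q2.round(2),np.abs(q2-q).max().round(2),X[:3,3].round(3))
  q=q2
"
```

```text
[ 0.55510956 -0.04690918  0.03      ] [ 0.55418758 -0.04854458]
n 18 turn [-0.0026, -0.005, 0.07] dp [-0.0137, -0.0029, 0.0028]
n 5 turn [0.0, 0.0, 0.0] dp [0.0, 0.0, 0.0232]
[ 0.2   0.09  1.92  0.07  1.18 -0.71] 0.05 [0.52  0.148 0.171]
[ 0.14  0.12  1.91  0.06  1.15 -0.55] 0.05 [0.543 0.114 0.159]
[ 0.09  0.14  1.91  0.05  1.12 -0.39] 0.05 [0.559 0.075 0.148]
[ 0.03  0.15  1.92  0.03  1.09 -0.24] 0.05 [0.566 0.035 0.138]
[-0.03  0.14  1.94  0.02  1.06 -0.08] 0.05 [ 0.565 -0.007  0.129]
[-0.09  0.13  1.98  0.    1.04  0.08] 0.05 [ 0.555 -0.048  0.12 ]
```

Call:
jog_arm(
  turn=[
    [-0.0026,-0.005,0.07],
    [-0.0026,-0.005,0.07],
    [-0.0026,-0.005,0.07],
    [-0.0026,-0.005,0.07],
    [-0.0026,-0.005,0.07],
    [-0.0026,-0.005,0.07],
    [-0.0026,-0.005,0.07],
    [-0.0026,-0.005,0.07],
    [-0.0026,-0.005,0.07],
    [-0.0026,-0.005,0.07],
    [-0.0026,-0.005,0.07],
    [-0.0026,-0.005,0.07],
    [-0.0026,-0.005,0.07],
    [-0.0026,-0.005,0.07],
    [-0.0026,-0.005,0.07],
    [-0.0026,-0.005,0.07],
    [-0.0026,-0.005,0.07],
    [-0.0026,-0.005,0.07],
    [0,0,0],
    [0,0,0],
  ],
  delta_pos=[
    [-0.0137,-0.0029,0.0028],
    [-0.0137,-0.0029,0.0028],
    [-0.0137,-0.0029,0.0028],
    [-0.0137,-0.0029,0.0028],
    [-0.0137,-0.0029,0.0028],
    [-0.0137,-0.0029,0.0028],
    [-0.0137,-0.0029,0.0028],
    [-0.0137,-0.0029,0.0028],
    [-0.0137,-0.0029,0.0028],
    [-0.0137,-0.0029,0.0028],
    [-0.0137,-0.0029,0.0028],
    [-0.0137,-0.0029,0.0028],
    [-0.0137,-0.0029,0.0028],
    [-0.0137,-0.0029,0.0028],
    [-0.0137,-0.0029,0.0028],
    [-0.0137,-0.0029,0.0028],
    [-0.0137,-0.0029,0.0028],
    [-0.0137,-0.0029,0.0028],
    [0,0,0],
    [0,0,0],
  ],
  gripper=[0.08,0.08,0.08,0.08,0.08,0.08,0.08,0.08,0.08,0.08,0.08,0.08,0.08,0.08,0.08,0.08,0.08,0.08,0.08,0.08],
)

```text
time: 16.92
tool_pos: [0.5552, -0.0475, 0.1202]
tcp_rot: [-2.402, -2.023, -0.003]
wrist_force: [0.2, 0.7, -0.4]
width: 0.934
grip_force: 0.0
```

Call:
jog_arm(
  turn=[
    [0,0,0],
    [0,0,0],
    [0,0,0],
  ],
  delta_pos=[
    [0,0,0.02],
    [0,0,0],
    [0,0,0],
  ],
  gripper=[0.08,0.08,0.08],
)

```text
time: 17.17
tool_pos: [0.5552, -0.0466, 0.1003]
tcp_rot: [-2.401, -2.025, -0.002]
wrist_force: [0.4, -0.1, 0.3]
width: 0.935
grip_force: 0.0
```

```bash
python3 -c "
from kin import *
T=pose();print(T.round(4).tolist(),read_state()['joint_vel'].round(3))
rows(T,mk([.5547,-.0477,.05],down(1.4)),2);rows(T,mk([.5547,-.0477,.005],down(1.4)),5)
snap('wrist','w7');print(proj('wrist',[[.5547,-.0477,.03],[.5547,-.0477,0]],T))
im=np.load('pics/w7.npy').astype(int);u,v=proj('wrist',[.5547,-.0477,.03],T)[0].astype(int)
c=im[v-50:v+60,u-50:u+50].mean(2); print(c[::7,::6].astype(int))
"
```

```text
[[0.1688, 0.9856, 0.0002, 0.5552], [0.9856, -0.1688, 0.0016, -0.0466], [0.0016, -0.0001, -1.0, 0.1003], [0.0, 0.0, 0.0, 1.0]] [ 0.    -0.016 -0.025 -0.001  0.     0.005]
n 2 turn [-0.0, -0.0008, 0.0006] dp [-0.0006, -0.0002, 0.0251]
n 5 turn [-0.0, -0.0003, 0.0002] dp [-0.0003, -0.0001, 0.0191]
[[316.63305011 216.54108099]
 [316.57915906 202.71924725]]
[[133 134 135 134 134 134 135 135 134 135 135 133 135 135 136 134 134]
 [133 135 133 134 135 134 132 133 137 134 134 134 136 131 133 132 134]
 [134 133 132 134 134 135 133 133 133 132 135 133 136 135 134 134 133]
 [135 135 133 134 134 134 134 132 100  92 132 134 132 135 135 133 133]
 [144 149 147 145 134 136 109  72  73  69  67  83 135 142 138 135 135]
 [147 148 148 148 147 148  71 116 125 120 113  64 132 133 147 146 132]
 [147 148 150 150 147 146 124 106 134 147 124 119  82 147 148 149 147]
 [148 148 150 145 148 132 129  62  93  75  61 118 106  98  95 145 149]
 [ 99 137 145 120 147 128 129  58  62  59  58  87  89  98  95  96  97]
 [ 98  97  96  99  97  98  87  79  61  58  77  93  96  97  97 100  98]
 [100  99  97  96  95  95  96  89  87  87  86  96  95  96  98  97  97]
 [ 98  97  99  97  96  95  96 100  95  96  96  96  95  97  95  95  96]
 [ 98  97  96  98  95  97  97  98  92  95  96  96  96  95  97  97  97]
 [ 97  98  97  97  97  95  94  96  95  98  98  96  95  97  97  97  96]
 [ 97  96  96  99  97  97  97  95  96  96  95  93  95  94  96  94  97]
 [ 99  95 102 132  97  94  97  95  96  94  96  95  93  95  95  97  95]]
```

The wrist view confirms the sleeve lies within 1–2 mm of the prediction. Descend and grip.

Call:
jog_arm(
  turn=[
    [0,0,0],
    [0,0,0],
    [0,0,0],
    [0,0,0],
    [0,0,0],
    [0,0,0],
    [0,0,0],
    [0,0,0],
    [0,0,0],
    [0,0,0],
    [0,0,0],
    [0,0,0],
    [0,0,0],
    [0,0,0],
  ],
  delta_pos=[
    [-0.0003,0,0.022],
    [-0.0003,0,0.022],
    [-0.0003,0,0.022],
    [-0.0003,0,0.019],
    [0,0,0.009],
    [0,0,0],
    [0,0,0],
    [0,0,0],
    [0,0,0],
    [0,0,0],
    [0,0,0],
    [0,0,0],
    [0,0,0],
    [0,0,0],
  ],
  gripper=[0.08,0.08,0.08,0.08,0.08,0.08,0.015,0.015,0.015,0.015,0.015,0.015,0.015,0.015],
)

```text
time: 18.38
tool_pos: [0.5578, -0.0487, 0.0091]
tcp_rot: [2.401, 2.021, 0.008]
wrist_force: [-1.2, 0.1, 6.0]
width: 0.297
grip_force: 39.3
```

Call:
jog_arm(
  turn=[
    [0,0,0],
    [0,0,0],
    [0,0,0],
    [0,0,0],
    [0,0,0],
    [0,0,0],
    [0,0,0],
    [0,0,0],
  ],
  delta_pos=[
    [0,0,-0.01],
    [0,0,-0.02],
    [0,0,-0.03],
    [0,0,-0.03],
    [0,0,-0.03],
    [0,0,0],
    [0,0,0],
    [0,0,0],
  ],
  gripper=[0.015,0.015,0.015,0.015,0.015,0.015,0.015,0.015],
)

```text
time: 19.05
tool_pos: [0.5556, -0.0486, 0.1274]
tcp_rot: [2.402, 2.022, 0.005]
wrist_force: [-1.2, 0.2, -1.8]
width: 0.299
grip_force: 39.5
```

```bash
python3 -c "
from kin import *
T=pose();print(T.round(4).tolist(),read_state()['time'])
A=mk([.458,-.213,.125],down(1.37));B=mk([.458,-.213,.018],down(1.37))
rows(T,A,8);rows(A,B,6);print(ik(A,read_state()['q']),ik(B,read_state()['q']))
"
```

```text
[[0.1706, 0.9853, 0.0032, 0.5556], [0.9853, -0.1706, 0.0009, -0.0486], [0.0014, 0.003, -1.0, 0.1274], [0.0, 0.0, 0.0, 1.0]] 19.05
n 8 turn [0.0004, -0.0002, 0.0037] dp [-0.0224, -0.0082, 0.0003]
n 6 turn [0.0, 0.0, 0.0] dp [-0.0, -0.0, 0.0178]
(array([-4.35311528e-01,  1.82815581e-02,  2.08534924e+00,  2.35777158e-15,
        1.03796186e+00, -2.34515202e-01]), np.float64(4.3416321828128815e-21)) (array([-4.35311528e-01,  2.04625665e-01,  2.11264545e+00,  3.68014847e-18,
        8.24321543e-01, -2.34515202e-01]), np.float64(1.3037273277406702e-28))
```

Call:
jog_arm(
  turn=[
    [0,0,0.0037],
    [0,0,0.0037],
    [0,0,0.0037],
    [0,0,0.0037],
    [0,0,0.0037],
    [0,0,0.0037],
    [0,0,0.0037],
    [0,0,0.0037],
    [0,0,0],
    [0,0,0],
    [0,0,0],
    [0,0,0],
  ],
  delta_pos=[
    [-0.0224,-0.0082,0],
    [-0.0224,-0.0082,0],
    [-0.0224,-0.0082,0],
    [-0.0224,-0.0082,0],
    [-0.0224,-0.0082,0],
    [-0.0224,-0.0082,0],
    [-0.0224,-0.0082,0],
    [-0.0224,-0.0082,0],
    [0,0,0],
    [0,0,0],
    [0,0,0],
    [0,0,0],
  ],
  gripper=[0.015,0.015,0.015,0.015,0.015,0.015,0.015,0.015,0.015,0.015,0.015,0.015],
)

```text
time: 20.05
tool_pos: [0.4586, -0.2119, 0.1262]
tcp_rot: [-2.432, -1.988, -0.005]
wrist_force: [0.5, 0.8, -1.3]
width: 0.298
grip_force: 39.5
```

Call:
jog_arm(
  turn=[
    [0,0,0],
    [0,0,0],
    [0,0,0],
    [0,0,0],
    [0,0,0],
    [0,0,0],
    [0,0,0],
    [0,0,0],
    [0,0,0],
  ],
  delta_pos=[
    [0,0,0.02],
    [0,0,0.02],
    [0,0,0.02],
    [0,0,0.02],
    [0,0,0.015],
    [0,0,0.01],
    [0,0,0],
    [0,0,0],
    [0,0,0],
  ],
  gripper=[0.015,0.015,0.015,0.015,0.015,0.015,0.015,0.015,0.015],
)

```text
time: 20.8
tool_pos: [0.4603, -0.2128, 0.023]
tcp_rot: [2.43, 1.986, 0.006]
wrist_force: [-0.2, 0.1, -0.3]
width: 0.303
grip_force: 39.5
```

Call:
jog_arm(
  turn=[
    [0,0,0],
    [0,0,0],
    [0,0,0],
  ],
  delta_pos=[
    [0,0,0.006],
    [0,0,0],
    [0,0,0],
  ],
  gripper=[0.015,0.015,0.015],
)

```text
time: 21.05
tool_pos: [0.4594, -0.2128, 0.0164]
tcp_rot: [2.431, 1.986, 0.006]
wrist_force: [-0.3, -0.3, -0.8]
width: 0.301
grip_force: 39.5
```

Call:
jog_arm(
  turn=[
    [0,0,0],
    [0,0,0],
    [0,0,0],
    [0,0,0],
    [0,0,0],
    [0,0,0],
    [0,0,0],
    [0,0,0],
    [0,0,0],
    [0,0,0],
    [0,0,0],
    [0,0,0],
    [0,0,0],
  ],
  delta_pos=[
    [0,0,0],
    [0,0,0],
    [0,0,0],
    [0,0,0],
    [0,0,-0.01],
    [0,0,-0.02],
    [0,0,-0.03],
    [0,0,-0.035],
    [0,0,-0.035],
    [0,0,-0.03],
    [0,0,0],
    [0,0,0],
    [0,0,0],
  ],
  gripper=[0.04,0.055,0.06,0.06,0.06,0.06,0.06,0.06,0.06,0.06,0.06,0.06,0.06],
)

```text
time: 22.13
tool_pos: [0.4584, -0.2127, 0.1763]
tcp_rot: [2.432, 1.986, 0.005]
wrist_force: [-0.4, 0.0, -1.2]
width: 0.706
grip_force: 0.0
```

```bash
python3 -c "
from kin import *
T=pose();s=read_state();print(T[:3,3],s['time'],s['width'])
snap('wrist','w8');snap('scene','s8');snap('side','d8')
im=np.load('pics/w8.npy')
print('pred',proj('wrist',[[.459,-.213,.034],[.459,-.213,.004]],T))
u,v=proj('wrist',[.459,-.213,.034],T)[0].astype(int)
c=im[v-60:v+60,u-60:u+60].astype(int);print((c[:,:,2])[::8,::6])
for k,x,y in(('s',330,220),('d',325,215)):
  d=np.abs(np.load(f'pics/{k}6.npy').astype(int)-np.load(f'pics/{k}8.npy')).max(2)[y:y+75,x:x+100]; print(k,'tube area change',(d>40).sum())
"
```

```text
[ 0.45839378 -0.21271767  0.17631574] 22.1333 0.7056753369577157
pred [[317.04414911 186.59369052]
 [316.8363515  178.38028535]]
[[120  93  79  96  87  86  81  77  74  74  71  74  75  67  71  68  67  69
   64  65]
 [130  94  71 103  99  99  96  95  88  92  91  94  91  85  84  79  75  71
   76  77]
 [145  94  73 101  97  97  92  91  86  92  96  97  91  83  76  78  73  78
   73  75]
 [188  92  66  93  99  96  97  91  94  94  92  90  93  85  78  75  73  73
   74  70]
 [194 101  72 104  98  90  91  91  88  90  88  88  98  87  82  75  77  72
   67  69]
 [199 101  73  94  88  84  85  86  89 108 113 101  91  90  84  80  81  80
   68  59]
 [220 103  66  98  92  84  83  85 115 201 215 199  96  85  90  83  82  73
   74  71]
 [218 105  65  96  88  82  82  85 211  83  90  92 209  81  88  81  72  70
   75  71]
 [220 100  67 115  89  86  89  94 196 103 112 109 205  89  82  79  75  70
   71  65]
 [221 105  64 135  90  87  89  93 159 206 182 204 129  84  82  79  74  71
   64  63]
 [162  85  65  96  67  70  64  88  92  80  60  63  60  50  53  46  49  57
   51  66]
 [161  81  61 111  71  65  67  65  61  64  59  62  57  56  50  52  47  45
   42  48]
 [221  76  60 110  70  69  67  66  64  65  58  54  60  58  53  51  49  53
   57  48]
 [221  76  56 112  71  68  71  70  69  62  63  59  53  60  57  57  54  51
   51  48]
 [220  75  62  99  73  67  65  62  62  57  57  49  49  50  48  44  52  45
   45  48]]
s tube area change 1535
d tube area change 1542
```

```bash
python3 -c "
from workcell import ticket
print(ticket.finish_job())"
```

```text
the job is handed in; nothing more can be done
None
```

The job is handed in: the sleeve knocked loose and now stands in the blue bin, the empty tube is back in the angled rest with its mouth against the stop, and the glue bottle and tape roll were not approached; about 22 s were used, and no verdict came back.

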